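# Bring the syringe pump's pusher up to the plunger and engage the drive

## Robot

A 7-joint arm with a two-finger parallel gripper is mounted at the origin on the work surface. World frame = base frame: x ahead of the robot, y to its left, z up, the work surface at z = 0. Lengths are in m, angles in rad, forces in N, time in s.
With the tool pointing down it reaches from about 0.425 to 0.925 m from the base axis. Payload 6.8 kg.
Tool frame: the origin (TCP) lies between the finger pads, 19 mm behind the fingertips; this is the grasp point; z points along the fingers, y is the line along which they close (so a half turn about z gives the same grasp; the last joint's range is limited). The gripper opens to 85 mm and grips with 20 to 120 N. Pads are 22 mm wide; open, the fingers measure 114 mm over their backs; the gripper's body (76 mm by 85 mm) begins 54 mm behind the grasp point. The pads swing forward as they close: fully open they stand 13 mm farther back than shut.
Start: joints at [1.17, 0.477, 0.022, 1.555, -0.011, 1.109, -0.083], TCP at [0.195, -0.646, 0.25] pointing down, gripper open.
Joint ranges: [-2.96, 2.96], [-0.34, 2.1], [-1.41, 1.46], [0.24, 2.44], [-1.37, 4.51], [0.17, 1.92], [-2.96, 2.96]. Speed limits (rad/s): [2.39, 2.39, 3.14, 3.14, 3.14, 3.14, 3.14].

## Interface

Orientations are given as a rotation vector (axis times angle).
In Python, from bench import telemetry, grab_frame, calibration, order, silhouettes gives the robot as it stands.
- The arm moves only by the tool apply_moves, never from a script. Its argument "moves" is a list of rows, each a list of 7 numbers: the turn, a rotation vector about the tool's x, y, z scaled (see below), then the shift along the tool's x, y, z scaled (see below), then the opening, from -1 (shut) to 1 (fully open). A call has exactly 8 rows; each row shifts and turns the commanded pose from where the row before left it, along the tool's axes as they then stand; what a row does not reach is not made up. The controller multiplies each number of a shift by 1000 mm and each number of a turn by 6 degrees. A row lasts 1/12 s, in which the tool goes at most 41.7 mm and 7.16 degrees, less where a joint would pass 70% of its speed; a pose out of reach is approached as far as the arm can. A call with a number of a shift or a turn outside -1 to 1 is refused whole. A call with a gripper value outside its range is refused whole. The fingers move at their own pace and stop on an object; "grip_force" is the grip in N (left out, the last holds). Time passes only in rows, so rows that do not move let the fingers close, or fill a call up. It gives the time, the measured TCP pose, the force, the opening and the grip force at its end, in the units of the state.
- telemetry.get_obs(): the state, without advancing time (a new reading comes with each control period).
- grab_frame(name): name is "scene" or "top" or "wrist"; returns the picture (400x640x3 uint8, blue, green, red); there is no depth.
- calibration(name): a dict with "fx", "fy", "cx", "cy" (pixels), "world_from_camera" (4x4, takes a point from camera to world coordinates); the wrist camera has in their place "mount" (4x4, takes a point from camera to tool coordinates, whose origin is the TCP and whose axes are the flange's). Camera axes: x right, y down, z forward; pixel columns grow to the right and rows downward; lengths in m; the calibration is good to about 2 mm. A picture is of the moment at which its call begins: read the wrist's pose just before it. calibration takes no time and is no camera call.
- order.hand_in(): hands the job in; it is judged then, once.
Trained networks look in the newest picture that a camera, given by its name, has taken for a name from the list of things; names that differ only in an ending like _2 or _b are one class to them, and where a whole thing is asked for, a point or a joint stands for the part that bears it (a point fixed in the world has none). Each returns a list of dicts, best first, with "p" (0 to 1); they miss things now and then, are a little off and sometimes report something else, mostly with a low value. They report only what shows in the picture. A call takes as long as a camera call.
- silhouettes(thing, camera): "mask" (400x640 bool, what is visible of it) and "extent" ([centre column, centre row, width, height] in pixels, round what is visible of it).
The state is a dict: "clock": time; "joints": joint angles; "qvel": joint speeds; "tau": joint torques, N m; "tcp_pos": TCP position; "orientation": TCP orientation; "contact_force": force on the tool from outside, world axes, zero at the start; "moment": the same for the moment, N m; "grip_width": finger opening in m; "gripper_force": force on a finger pad.
Only numpy, scipy, OpenCV 4.12 (cv2) and the standard library are available. Lean on these libraries where they do the work, as an engineer would, in place of code of your own. Each camera call takes 0.05 s, during which the arm holds its last target. There are 200 camera calls.

## Task

A syringe is clamped in the syringe pump. Slide the pusher block along its rods until you feel it just meet the plunger's thumb rest, with no gap left and without pushing the plunger in, then turn the drive knob on the sloping panel clockwise from the white mark until it clicks over to the green mark. Do not knock over or shift the bottles and the flask beside the pump.

Things in the scene. Friction and masses are not known exactly. Their poses are not given: they have to be found in the camera images.
- pump: Bench syringe pump, white with blue band, fixed. Origin: centre of its underside; x away from the operator, y left, z up. Housing x -120 to 100, y -150 to 150 mm, deck 86 mm high; the front 80 mm is a panel rising away from the operator at 35 deg. Syringe, plunger and pusher lie along y at x = 30, axis 145 mm high: barrel clamp at y = -60 (184 high), left end bracket at y = 143 (128 high).
- pusher_grip (a point): Black pusher block on two rods, yellow square on top: 44 mm along pump x, 34 mm along pump y (the way it slides), 90 mm high, top 181 mm above the bench. This point is on its vertical centre line, 20 mm below its top: good TCP point for a grasp from above, fingers on the two faces that look along pump x. Axes as the pump's.
- pusher (a joint): Slide of the pusher block (m): 0 = home by the left end bracket, grows along the pump's -y, to the right towards the syringe, up to 0.092; starts at 0 to 0.012. Drag about 2 N plus 8 N per m/s; it stays where it is left. With the drive engaged a half nut grips it from below and moving it takes about 10 N.
- pusher_face (a point): Point where the pusher meets the plunger: on the pusher's right face, on the syringe axis, 17 mm to the right of the block's centre line and 145 mm above the bench.
- thumb_rest (a point): Centre of the outer (left) face of the plunger's thumb rest, a white disc 32 mm across on the syringe axis. It starts 30 to 75 mm out of the barrel, 13 to 70 mm short of the pusher's face. The plunger is stiff: it stays put up to a push of 14 N, beyond that it slides in (30 N per m/s more) and does not come back.
- drive_grip (a point): Blue fluted drive knob, 44 mm across, 27 mm high, square to the 35 deg panel, at pump x -80, y -80 mm. This point: on its axis, 22 mm off the panel, good TCP point for a grasp square to the panel (tool tilted 35 deg). Frame: z outwards along the axis, (-0.574, 0, 0.819) in the pump's frame; x up the slope when the joint is 0; it turns with the knob. The panel is free round it.
- drive (a joint): Turn of the drive knob (rad): 0 = free, white pointer line at the white mark, where it starts; grows clockwise as seen from outside by the operator; 1.05 (60 deg) = engaged, pointer at the green mark, end stop. Spring detent: resists with about 0.15 N m; past 0.53 it snaps over by itself to 1.05 and stays; let go sooner it springs back to 0.
- amber_bottle: Bystander: amber bottle with blue cap, 86 mm across, 190 mm high, standing right of the pump. Origin: centre of its underside.
- white_bottle: Bystander: white bottle with black cap, 60 mm across, 150 mm high, standing off the pump's right front corner. Origin: centre of its underside.
- flask: Bystander: glass volumetric flask with white stopper, 82 mm across, 213 mm high, standing left of the pump. Origin: centre of its underside.

How it is judged:
By the outcome, as a careful person would: the job done as asked, in the order asked, and still so for the second after the job is handed in, with the robot touching nothing.
It also fails if it takes over 43 s, if anything falls off the work surface, if the arm or the gripper's body presses on something with over 40 N, if the wrist force passes 120 N, or if a joint passes its speed limit or range.

## Working session

There is one attempt and no reset: what is moved stays moved. The work goes in short steps, Python scripts to look and compute and a tool call to move; the robot and the scene stay as the last step left them, time stands still between calls to the robot, and variables do not carry over. Pictures are saved under pics/ and viewed, at most 10 in all, crops included, and the job is handed in when it is done.

Besides the shell and the picture viewer there is one more tool, called after "Call:" by a JSON object that holds its "name" and its "arguments". apply_moves: Moves the arm, as the interface text tells. Its arguments: {"type":"object","properties":{"moves":{"type":"array"},"grip_force":{"type":"number"}},"required":["moves"]}

```bash
mkdir -p pics; ls; python3 - <<'E'
from bench import telemetry, grab_frame, calibration, order, silhouettes
import cv2,numpy as np
o=telemetry.get_obs(); print({k:np.round(v,3).tolist() for k,v in o.items()})
for c in ["scene","top"]:
    im=grab_frame(c); cv2.imwrite(f"pics/{c}0.png",im)
    k=calibration(c); print(c,k["fx"],k["fy"],k["cx"],k["cy"],np.round(k["world_from_camera"],4).tolist())
    for t in ["pump","pusher_grip","thumb_rest","drive_grip","amber_bottle","white_bottle","flask"]:
        for r in silhouettes(t,c)[:2]: print(t,round(r["p"],2),np.round(r["extent"],1).tolist())
print(calibration("wrist"))
E
```

```text
pics
{'clock': 0.0, 'joints': [1.17, 0.478, 0.022, 1.556, -0.012, 1.109, -0.083], 'qvel': [0.0, -0.0, -0.001, -0.001, 0.0, -0.001, -0.001], 'tau': [-0.0, -59.644, 1.608, -28.119, 0.012, 0.009, 0.0], 'tcp_pos': [0.195, -0.646, 0.249], 'orientation': [-3.106, -0.458, 0.001], 'contact_force': [-0.723, 0.431, 0.063], 'moment': [-0.005, -0.027, -0.037], 'gripper_force': 0.0, 'grip_width': 0.085}
scene 494.2791788308278 494.2791788308278 318.1267643244511 208.6763602628376 [[0.8732, 0.3394, -0.3497, 1.023], [0.4873, -0.5972, 0.6371, -0.7961], [0.0074, -0.7267, -0.6869, 1.0289], [0.0, 0.0, 0.0, 1.0]]
pump 0.6 [333.2, 218.4, 122.2, 114.5]
pusher_grip 0.7 [371.8, 174.8, 19.7, 29.6]
thumb_rest 0.46 [360.1, 184.0, 19.6, 8.8]
drive_grip 0.46 [294.0, 211.6, 14.6, 17.6]
amber_bottle 0.92 [286.9, 266.8, 35.8, 69.8]
white_bottle 0.65 [255.3, 243.3, 17.7, 49.6]
flask 0.71 [392.6, 158.1, 25.5, 58.0]
top 494.1399175987472 494.1399175987472 317.5203085741577 200.81537448806785 [[-0.0147, -0.9931, 0.1167, 0.3987], [-0.9999, 0.015, 0.0022, 0.0184], [-0.0039, -0.1166, -0.9932, 1.4961], [0.0, 0.0, 0.0, 1.0]]
pump 0.71 [286.7, 198.1, 106.2, 90.9]
pusher_grip 0.55 [247.7, 175.6, 18.0, 19.0]
thumb_rest 0.73 [273.3, 179.3, 26.2, 12.4]
drive_grip 0.6 [306.3, 228.9, 17.6, 17.2]
amber_bottle 0.69 [286.2, 197.8, 109.8, 87.1]
amber_bottle 0.62 [376.1, 198.8, 33.8, 34.7]
white_bottle 0.73 [362.6, 236.4, 24.2, 23.8]
flask 0.64 [200.6, 182.9, 29.4, 28.3]
{'fx': 353.9552074231991, 'fy': 353.9552074231991, 'cx': 320.6803552829505, 'cy': 198.8470354274165, 'mount': array([[ 1.68718927e-03, -9.49860030e-01, -3.12670876e-01,
         8.07272377e-02],
       [ 9.99998390e-01,  1.79368511e-03, -5.29734270e-05,
         2.83761214e-04],
       [ 6.11150437e-04, -3.12670283e-01,  9.49861527e-01,
        -1.22470700e-01],
       [ 0.00000000e+00,  0.00000000e+00,  0.00000000e+00,
         1.00000000e+00]])}
```

```bash
cat > h.py <<'E'
from bench import telemetry, grab_frame, calibration, order, silhouettes
import cv2,numpy as np
from scipy.spatial.transform import Rotation as R
def cam(c,o=None):
    k=calibration(c); 
    if c!="wrist": W=k["world_from_camera"]
    else:
        o=o or telemetry.get_obs(); T=np.eye(4); T[:3,:3]=R.from_rotvec(o["orientation"]).as_matrix(); T[:3,3]=o["tcp_pos"]; W=T@k["mount"]
    return k,W
def at_z(c,u,v,z,o=None):
    k,W=cam(c,o); d=W[:3,:3]@[(u-k["cx"])/k["fx"],(v-k["cy"])/k["fy"],1]; p=W[:3,3]
    return p+d*(z-p[2])/d[2]
def proj(c,P,o=None):
    k,W=cam(c,o); q=(np.atleast_2d(P)-W[:3,3])@W[:3,:3]
    return np.c_[k["cx"]+k["fx"]*q[:,0]/q[:,2],k["cy"]+k["fy"]*q[:,1]/q[:,2]]
E
python3 - <<'E'
from h import *
a=cv2.imread("pics/top0.png")[120:280,170:410]; b=cv2.imread("pics/scene0.png")[120:310,220:430]
cv2.imwrite("pics/c1.png",np.vstack([cv2.resize(a,(480,320),interpolation=cv2.INTER_CUBIC),cv2.resize(b,(480,280)[0:1]+(280,),interpolation=cv2.INTER_CUBIC)]) if 0 else np.hstack([cv2.resize(a,(400,267),interpolation=2),cv2.resize(b,(295,267),interpolation=2)]))
for n,u,v,z in [("pusher",247.7,175.6,.176),("thumb",273.3,179.3,.145),("knob",306.3,228.9,.08),("amber",376.1,198.8,.18),("white",362.6,236.4,.14),("flask",200.6,182.9,.1),("pump",286.7,198.1,.086)]: print(n,at_z("top",u,v,z).round(3))
for n,u,v,z in [("pusher",371.8,174.8,.145),("knob",294,211.6,.08)]: print(n,at_z("scene",u,v,z).round(3))
E
```

```text
pusher [0.625 0.209 0.176]
thumb [0.619 0.143 0.145]
knob [0.484 0.055 0.08 ]
amber [ 0.556 -0.136  0.18 ]
white [ 0.458 -0.101  0.14 ]
flask [0.619 0.355 0.1  ]
pump [0.574 0.11  0.086]
pusher [0.637 0.219 0.145]
knob [0.487 0.041 0.08 ]
```

View pics/c1.png

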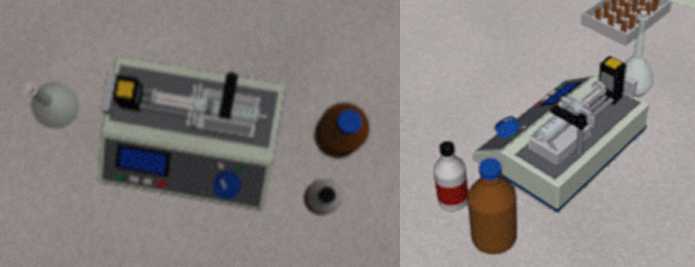

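Top view: the pump is yawed about −8° (right end nearer the robot). The pusher is at the left end, the flask at left, and the bottles at right. I'll move over the pump next.

Call:
{"name": "apply_moves", "arguments": {"moves": [[0, 0, 0, 0.027, -0.0285, -0.006, 1], [0, 0, 0, 0.027, -0.0285, -0.006, 1], [0, 0, 0, 0.027, -0.0285, -0.006, 1], [0, 0, 0, 0.027, -0.0285, -0.006, 1], [0, 0, 0, 0.027, -0.0285, -0.006, 1], [0, 0, 0, 0.027, -0.0285, -0.006, 1], [0, 0, 0, 0.027, -0.0285, -0.006, 1], [0, 0, 0, 0.027, -0.0285, -0.006, 1]]}}

```text
clock: 1.47
tcp_pos: [0.3363, -0.3639, 0.2986]
orientation: [3.107, 0.458, 0.0]
contact_force: [1.6, -0.6, 0.7]
grip_width: 0.0849
gripper_force: 0.0
```

Call:
{"name": "apply_moves", "arguments": {"moves": [[0, 0, 0, 0.027, -0.0285, 0, 1], [0, 0, 0, 0.027, -0.0285, 0, 1], [0, 0, 0, 0.027, -0.0285, 0, 1], [0, 0, 0, 0.027, -0.0285, 0, 1], [0, 0, 0, 0.027, -0.0285, 0, 1], [0, 0, 0, 0.027, -0.0285, 0, 1], [0, 0, 0, 0.027, -0.0285, 0, 1], [0, 0, 0, 0.027, -0.0285, 0, 1]]}}

```text
clock: 2.13
tcp_pos: [0.4774, -0.0833, 0.2985]
orientation: [3.108, 0.458, 0.001]
contact_force: [1.2, -0.8, -0.5]
grip_width: 0.0853
gripper_force: 0.0
```

Call:
{"name": "apply_moves", "arguments": {"moves": [[0, 0, 0, 0.027, -0.0285, 0, 1], [0, 0, 0, 0.027, -0.0285, 0, 1], [0, 0, 0, 0.027, -0.0285, 0, 1], [0, 0, 0, 0.027, -0.0285, 0, 1], [0, 0, 0, 0.027, -0.0285, 0, 1], [0, 0, 0, 0.027, -0.0285, 0, 1], [0, 0, -1, 0.02, 0, 0, 1], [0, 0, -1, 0, 0, 0, 1]]}}

```text
clock: 2.8
tcp_pos: [0.6038, 0.1353, 0.2978]
orientation: [-3.037, -0.794, -0.003]
contact_force: [0.1, -1.2, -0.3]
grip_width: 0.0857
gripper_force: 0.0
```

Call:
{"name": "apply_moves", "arguments": {"moves": [[0, 0, -1, 0, 0, 0, 1], [0, 0, -1, 0, 0, 0, 1], [0, 0, -1, 0, 0, 0, 1], [0, 0, -1, 0, 0, 0, 1], [0, 0, -1, 0, 0, 0, 1], [0, 0, -1, 0, 0, 0, 1], [0, 0, -1, 0, 0, 0, 1], [0, 0, -1, 0, 0, 0, 1]]}}

```text
clock: 3.47
tcp_pos: [0.6018, 0.1311, 0.2981]
orientation: [2.458, 1.957, 0.0]
contact_force: [0.5, 0.2, 0.4]
grip_width: 0.0854
gripper_force: 0.0
```

```bash
python3 - <<'E'
from h import *
o=telemetry.get_obs(); print({k:np.round(o[k],4).tolist() for k in ["joints","tcp_pos","orientation"]})
im=grab_frame("wrist"); cv2.imwrite("pics/w1.png",im)
for t,z in [("pusher_grip",.181),("thumb_rest",.145),("drive_grip",.07),("pump",.086)]:
    for r in silhouettes(t,"wrist")[:2]:
        print(t,round(r["p"],2),np.round(r["extent"],1).tolist(),at_z("wrist",*r["extent"][:2],z,o).round(4))
E
```

```text
{'joints': [0.2023, 0.4246, -0.6999, 1.611, 0.2876, 1.2117, -0.7817], 'tcp_pos': [0.6018, 0.1311, 0.2981], 'orientation': [2.4575, 1.9567, 0.0]}
pusher_grip 0.82 [337.1, 66.8, 72.5, 64.7] [0.6325 0.2161 0.181 ]
thumb_rest 0.85 [338.5, 166.5, 39.0, 86.8] [0.6199 0.1442 0.145 ]
drive_grip 0.61 [229.2, 256.5, 44.5, 48.0] [0.4814 0.0541 0.07  ]
pump 0.73 [230.3, 254.2, 44.4, 48.0] [0.4897 0.0635 0.086 ]
pump 0.71 [298.9, 170.2, 233.4, 332.8] [0.5816 0.1352 0.086 ]
```

View pics/w1.png

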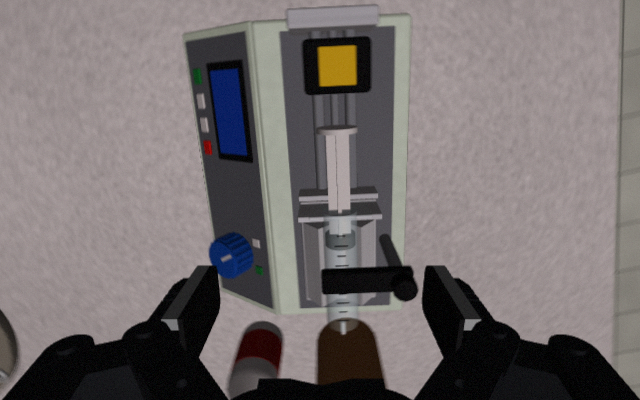

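Wrist view: yellow square at (337,66), thumb rest edge at about (337,128), knob top at (231,256), deck corners at (410,14) and (391,305). I'll fit the pump pose to these.

```bash
cat > fit.py <<'E'
from h import *
from scipy.optimize import least_squares
o={"tcp_pos":np.array([0.6018,0.1311,0.2981]),"orientation":np.array([2.4575,1.9567,0])}
im=cv2.imread("pics/w1.png"); hsv=cv2.cvtColor(im,cv2.COLOR_BGR2HSV)
m=cv2.inRange(hsv,(18,120,80),(35,255,255)); ys,xs=np.nonzero(m[:130]); yel=[(xs.min()+xs.max())/2,(ys.min()+ys.max())/2]
m=cv2.inRange(hsv,(100,150,60),(125,255,255)); m[:200]=0; m[320:]=0; ys,xs=np.nonzero(m); print("yel",yel,"knob blue",xs.min(),xs.max(),ys.min(),ys.max())
pix=np.array([yel,[228,257],[410,14],[391,305],[250,22],[278,312]])
# weights: corners looser (rounded)
w=np.array([1,1,.5,.5,.5,.5])
def P(p):
    x,y,a,s,t=p; c=np.array([[.03,.126-s,.181],[-.0955,-.08,.080],[.1,.15,.086],[.1,-.15,.086],[-.04,.15,.086],[-.04,-.15,.086]])
    return c@R.from_euler("z",a).as_matrix().T+[x,y,0]
f=lambda p:((proj("wrist",P(p),o)-pix)*w[:,None]).ravel()
r=least_squares(lambda p:f(p),[.58,.11,-.13,.0,0]); print(r.x.round(4)); print(f(r.x).reshape(-1,2).round(1))
x,y,a,s,_=r.x; Rz=R.from_euler("z",a).as_matrix()
g=lambda v:(Rz@np.array(v)+[x,y,0]).round(4)
print("pusher_grip",g([.03,.126-s,.161]),"knob grip",g([-.08-.022*.574,-.08,.058+.022*.819]))
for v in (126,129,133):
    d=Rz.T@(at_z("wrist",337,v,.155,o)-[x,y,0]); print("thumb pump y",v,d.round(4))
print("knob by pixel",at_z("wrist",228,257,.08,o))
E
python3 fit.py
```

```text
yel [np.float64(336.5), np.float64(65.5)] knob blue 210 253 234 278
[ 0.5852  0.1191 -0.1741  0.0215  0.    ]
[[ 0.8 -0. ]
 [-5.6  2.4]
 [ 1.6 -2.6]
 [ 6.9  2.8]
 [-0.8 -2. ]
 [ 0.5  2. ]]
pusher_grip [0.6328 0.2169 0.161 ] knob grip [0.4801 0.0564 0.076 ]
thumb pump y 126 [0.0294 0.0637 0.155 ]
thumb pump y 129 [0.0294 0.0615 0.155 ]
thumb pump y 133 [0.0293 0.0585 0.155 ]
knob by pixel [0.4839669  0.05828688 0.08      ]
```

```bash
cat >> fit.py <<'E'
print("----")
A=at_z("wrist",*yel,.181,o);B=at_z("wrist",337,128,.161,o);C=at_z("wrist",344,330,.145,o)
for p,q in [(A,B),(A,C),(B,C)]: d=q-p; print(np.arctan2(-d[0],-d[1])*-1, p.round(4),q.round(4))
for z,(p,q) in {.086:((410,14),(391,305)),.0861:((250,22),(278,312)),.0862:((250,22),(410,14))}.items():
    p=at_z("wrist",*p,z,o);q=at_z("wrist",*q,z,o);d=q-p;print(np.arctan2(d[1],d[0]),np.linalg.norm(d))
# yellow square orientation
mm=cv2.inRange(hsv,(18,120,80),(35,255,255));mm[130:]=0
c=max(cv2.findContours(mm,0,1)[0],key=cv2.contourArea); b=cv2.boxPoints(cv2.minAreaRect(c)); q=[at_z("wrist",*t,.181,o)[:2] for t in b]
for i in range(4): d=q[(i+1)%4]-q[i]; print("sq",np.arctan2(d[1],d[0]),np.linalg.norm(d))
E
python3 fit.py | sed 1,/----/d
```

```text
-0.18163058957988798 [0.6323 0.217  0.181 ] [0.6248 0.1761 0.161 ]
-0.17337001629854978 [0.6323 0.217  0.181 ] [ 0.5927 -0.0094  0.145 ]
-0.1715460655940172 [0.6248 0.1761 0.161 ] [ 0.5927 -0.0094  0.145 ]
-1.7890211023431082 0.28844211727796426
-1.75056256734992 0.29168221082182366
-0.1793454504183194 0.13631130856620308
sq -0.1804697063219426 0.024357181274957417
sq -1.7124663209816111 0.023996893041792318
sq 2.9627055685652586 0.025180664274723444
sq 1.394797588580131 0.02401892413670169
```

Call:
{"name": "apply_moves", "arguments": {"moves": [[0, 0, -0.5, 0, 0, 0, 1], [0, 0, 0, 0.03, 0.005, 0, 1], [0, 0, 0, 0.03, 0.005, 0.01, 1], [0, 0, 0, 0.03, 0.005, 0.02, 1], [0, 0, 0, 0, 0, 0.02, 1], [0, 0, 0, 0, 0, 0.01, 1], [0, 0, 0, 0, 0, 0, 1], [0, 0, 0, 0, 0, 0, 1]]}}

```text
clock: 4.38
tcp_pos: [0.6326, 0.2157, 0.2379]
orientation: [2.413, 2.011, -0.002]
contact_force: [0.4, 0.3, 1.6]
grip_width: 0.0854
gripper_force: 0.0
```

```bash
python3 - <<'E'
from h import *
o=telemetry.get_obs(); print({k:np.round(o[k],4).tolist() for k in ["joints","tcp_pos","orientation","contact_force"]})
im=grab_frame("wrist"); cv2.imwrite("pics/w2.png",im)
hsv=cv2.cvtColor(im,cv2.COLOR_BGR2HSV)
m=cv2.inRange(hsv,(18,120,80),(35,255,255))
c=max(cv2.findContours(m,0,1)[0],key=cv2.contourArea); r=cv2.minAreaRect(c);P=at_z("wrist",*r[0],.181,o); print(r,P)
print("in tool",R.from_rotvec(o["orientation"]).inv().apply(P-o["tcp_pos"]))
E
```

```text
{'joints': [0.0417, 0.5663, -0.6812, 1.5472, 0.3775, 1.1642, -0.8951], 'tcp_pos': [0.6326, 0.2157, 0.2379], 'orientation': [2.4125, 2.0114, -0.0022], 'contact_force': [0.4383, 0.3444, 1.587]}
((321.5, 233.5), (39.0, 43.0), 90.0) [0.6338858  0.21660356 0.181     ]
in tool [0.00118394 0.00113488 0.05686238]
```

View pics/w2.png

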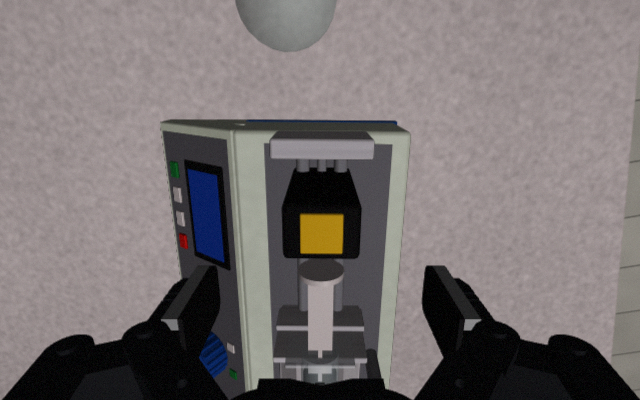

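The grasp is lined up: square at (321,233) and the fingers straddling the block. Now descending and gripping.

Call:
{"name": "apply_moves", "arguments": {"moves": [[0, 0, 0, 0.001, 0.001, 0.015, 1], [0, 0, 0, 0, 0, 0.02, 1], [0, 0, 0, 0, 0, 0.02, 1], [0, 0, 0, 0, 0, 0.015, 1], [0, 0, 0, 0, 0, 0.007, 1], [0, 0, 0, 0, 0, 0, 1], [0, 0, 0, 0, 0, 0, -0.3], [0, 0, 0, 0, 0, 0, -0.3]], "grip_force": 40}}

```text
clock: 5.1
tcp_pos: [0.6344, 0.2184, 0.1623]
orientation: [2.41, 2.014, 0.003]
contact_force: [-0.9, -0.5, 0.7]
grip_width: 0.0639
gripper_force: 0.0
```

Call:
{"name": "apply_moves", "arguments": {"moves": [[0, 0, 0, 0, 0, 0, -0.3], [0, 0, 0, 0, 0, 0, -0.3], [0, 0, 0, 0, 0, 0, -0.3], [0, 0, 0, 0, 0, 0, -0.3], [0, 0, 0, 0, 0, 0, -0.3], [0, 0, 0, 0, 0, 0, -0.3], [0, 0, 0, 0, 0, 0, -0.3], [0, 0, 0, 0, 0, 0, -0.3]]}}

```text
clock: 5.77
tcp_pos: [0.6334, 0.2188, 0.1624]
orientation: [-2.411, -2.014, -0.001]
contact_force: [-4.0, 0.2, 6.4]
grip_width: 0.0434
gripper_force: 44.2
```

Call:
{"name": "apply_moves", "arguments": {"moves": [[0, 0, 0, -0.002, 0, 0, -0.3], [0, 0, 0, -0.002, 0, 0, -0.3], [0, 0, 0, -0.002, 0, 0, -0.3], [0, 0, 0, -0.002, 0, 0, -0.3], [0, 0, 0, -0.002, 0, 0, -0.3], [0, 0, 0, -0.002, 0, 0, -0.3], [0, 0, 0, -0.002, 0, 0, -0.3], [0, 0, 0, -0.001, 0, 0, -0.3]]}}

```text
clock: 6.43
tcp_pos: [0.6307, 0.2047, 0.1624]
orientation: [-2.409, -2.014, -0.003]
contact_force: [-4.9, 3.1, 5.6]
grip_width: 0.0433
gripper_force: 44.5
```

```bash
python3 - <<'E'
from h import *
o=telemetry.get_obs(); print({k:np.round(o[k],4).tolist() for k in ["tcp_pos","orientation","contact_force"]})
print("Fx tool",R.from_rotvec(o["orientation"]).inv().apply(o["contact_force"]))
im=grab_frame("wrist"); sc=cv2.resize(im[200:340,240:400],None,fx=4,fy=4,interpolation=2); cv2.imwrite("pics/w3.png",sc)
E
```

```text
{'tcp_pos': [0.6307, 0.2047, 0.1624], 'orientation': [-2.4094, -2.014, -0.0031], 'contact_force': [-4.8624, 3.0883, 5.6463]}
Fx tool [ 2.19039173 -5.33151413 -5.64260123]
```

View pics/w3.png

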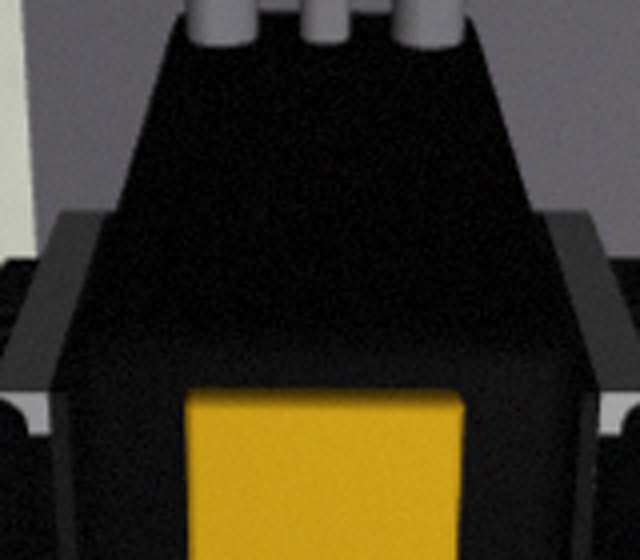

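Firmly gripped and sliding with about 2.5 N of drag. Creeping on.

Call:
{"name": "apply_moves", "arguments": {"moves": [[0, 0, 0, -0.0008, 0, 0, -0.3], [0, 0, 0, -0.0008, 0, 0, -0.3], [0, 0, 0, -0.0008, 0, 0, -0.3], [0, 0, 0, -0.0008, 0, 0, -0.3], [0, 0, 0, -0.0008, 0, 0, -0.3], [0, 0, 0, 0, 0, 0, -0.3], [0, 0, 0, 0, 0, 0, -0.3], [0, 0, 0, 0, 0, 0, -0.3]]}}

```text
clock: 7.15
tcp_pos: [0.6299, 0.2008, 0.1624]
orientation: [-2.409, -2.014, -0.003]
contact_force: [-5.5, 1.6, 7.5]
grip_width: 0.0439
gripper_force: 44.5
```

Call:
{"name": "apply_moves", "arguments": {"moves": [[0, 0, 0, -0.0005, 0, 0, -0.3], [0, 0, 0, -0.0005, 0, 0, -0.3], [0, 0, 0, -0.0005, 0, 0, -0.3], [0, 0, 0, -0.0005, 0, 0, -0.3], [0, 0, 0, 0, 0, 0, -0.3], [0, 0, 0, 0, 0, 0, -0.3], [0, 0, 0, 0, 0, 0, -0.3], [0, 0, 0, 0, 0, 0, -0.3]]}}

```text
clock: 7.82
tcp_pos: [0.6296, 0.1989, 0.1624]
orientation: [-2.409, -2.014, -0.003]
contact_force: [-4.6, 3.6, 6.4]
grip_width: 0.0433
gripper_force: 44.5
```

Call:
{"name": "apply_moves", "arguments": {"moves": [[0, 0, 0, -0.0005, 0, 0, -0.3], [0, 0, 0, -0.0005, 0, 0, -0.3], [0, 0, 0, 0, 0, 0, -0.3], [0, 0, 0, 0, 0, 0, -0.3], [0, 0, 0, 0, 0, 0, -0.3], [0, 0, 0, 0, 0, 0, -0.3], [0, 0, 0, 0, 0, 0, -0.3], [0, 0, 0, 0, 0, 0, -0.3]]}}

```text
clock: 8.48
tcp_pos: [0.6294, 0.1979, 0.1624]
orientation: [-2.409, -2.014, -0.003]
contact_force: [-5.0, 2.5, 7.2]
grip_width: 0.0435
gripper_force: 44.5
```

Call:
{"name": "apply_moves", "arguments": {"moves": [[0, 0, 0, -0.0003, 0, 0, -0.3], [0, 0, 0, -0.0003, 0, 0, -0.3], [0, 0, 0, -0.0003, 0, 0, -0.3], [0, 0, 0, -0.0003, 0, 0, -0.3], [0, 0, 0, 0, 0, 0, -0.3], [0, 0, 0, 0, 0, 0, -0.3], [0, 0, 0, 0, 0, 0, -0.3], [0, 0, 0, 0, 0, 0, -0.3]]}}

```text
clock: 9.15
tcp_pos: [0.6292, 0.1968, 0.1624]
orientation: [-2.409, -2.014, -0.003]
contact_force: [-5.2, 2.3, 7.2]
grip_width: 0.0437
gripper_force: 44.5
```

Call:
{"name": "apply_moves", "arguments": {"moves": [[0, 0, 0, -0.0003, 0, 0, -0.3], [0, 0, 0, -0.0003, 0, 0, -0.3], [0, 0, 0, -0.0003, 0, 0, -0.3], [0, 0, 0, -0.0003, 0, 0, -0.3], [0, 0, 0, 0, 0, 0, -0.3], [0, 0, 0, 0, 0, 0, -0.3], [0, 0, 0, 0, 0, 0, -0.3], [0, 0, 0, 0, 0, 0, -0.3]]}}

```text
clock: 9.82
tcp_pos: [0.6289, 0.1957, 0.1624]
orientation: [-2.409, -2.014, -0.003]
contact_force: [-5.5, 2.2, 6.9]
grip_width: 0.0435
gripper_force: 44.5
```

Call:
{"name": "apply_moves", "arguments": {"moves": [[0, 0, 0, -0.0003, 0, 0, -0.3], [0, 0, 0, -0.0003, 0, 0, -0.3], [0, 0, 0, -0.0003, 0, 0, -0.3], [0, 0, 0, -0.0003, 0, 0, -0.3], [0, 0, 0, 0, 0, 0, -0.3], [0, 0, 0, 0, 0, 0, -0.3], [0, 0, 0, 0, 0, 0, -0.3], [0, 0, 0, 0, 0, 0, -0.3]]}}

```text
clock: 10.48
tcp_pos: [0.6287, 0.1945, 0.1624]
orientation: [-2.409, -2.014, -0.003]
contact_force: [-4.3, 2.8, 7.2]
grip_width: 0.0432
gripper_force: 44.5
```

Call:
{"name": "apply_moves", "arguments": {"moves": [[0, 0, 0, -0.0003, 0, 0, -0.3], [0, 0, 0, -0.0003, 0, 0, -0.3], [0, 0, 0, -0.0003, 0, 0, -0.3], [0, 0, 0, -0.0003, 0, 0, -0.3], [0, 0, 0, 0, 0, 0, -0.3], [0, 0, 0, 0, 0, 0, -0.3], [0, 0, 0, 0, 0, 0, -0.3], [0, 0, 0, 0, 0, 0, -0.3]]}}

```text
clock: 11.15
tcp_pos: [0.6285, 0.1933, 0.1624]
orientation: [-2.409, -2.014, -0.003]
contact_force: [-5.0, 3.1, 7.3]
grip_width: 0.0438
gripper_force: 44.5
```

Call:
{"name": "apply_moves", "arguments": {"moves": [[0, 0, 0, -0.0003, 0, 0, -0.3], [0, 0, 0, -0.0003, 0, 0, -0.3], [0, 0, 0, -0.0003, 0, 0, -0.3], [0, 0, 0, -0.0003, 0, 0, -0.3], [0, 0, 0, 0, 0, 0, -0.3], [0, 0, 0, 0, 0, 0, -0.3], [0, 0, 0, 0, 0, 0, -0.3], [0, 0, 0, 0, 0, 0, -0.3]]}}

```text
clock: 11.82
tcp_pos: [0.6285, 0.1933, 0.1624]
orientation: [-2.408, -2.014, -0.006]
contact_force: [-2.7, 6.0, 5.5]
grip_width: 0.0436
gripper_force: 44.4
```

Call:
{"name": "apply_moves", "arguments": {"moves": [[0, 0, 0, -0.0003, 0, 0, -0.3], [0, 0, 0, -0.0003, 0, 0, -0.3], [0, 0, 0, 0, 0, 0, -0.3], [0, 0, 0, 0, 0, 0, -0.3], [0, 0, 0, 0, 0, 0, -0.3], [0, 0, 0, 0, 0, 0, -0.3], [0, 0, 0, 0, 0, 0, -0.3], [0, 0, 0, 0, 0, 0, -0.3]]}}

```text
clock: 12.48
tcp_pos: [0.6284, 0.1933, 0.1624]
orientation: [-2.407, -2.014, -0.007]
contact_force: [-1.5, 7.3, 4.9]
grip_width: 0.0439
gripper_force: 44.4
```

Contact felt: the TCP stopped while force rose to about 7 N. I'll relax the push, release and lift.

Call:
{"name": "apply_moves", "arguments": {"moves": [[0, 0, 0, 0.001, 0, 0, -0.3], [0, 0, 0, 0.001, 0, 0, -0.3], [0, 0, 0, 0, 0, 0, -0.3], [0, 0, 0, 0, 0, 0, -0.3], [0, 0, 0, 0, 0, 0, 1], [0, 0, 0, 0, 0, 0, 1], [0, 0, 0, 0, 0, 0, 1], [0, 0, 0, 0, 0, 0, 1]]}}

```text
clock: 13.15
tcp_pos: [0.6292, 0.1911, 0.1608]
orientation: [2.411, 2.014, -0.0]
contact_force: [-0.9, -0.2, -0.7]
grip_width: 0.0853
gripper_force: 0.0
```

Call:
{"name": "apply_moves", "arguments": {"moves": [[0, 0, 0, 0, 0, 0, 1], [0, 0, 0, 0, 0, 0, 1], [0, 0, 0, 0, 0, -0.01, 1], [0, 0, 0, 0, 0, -0.02, 1], [0, 0, 0, 0, 0, -0.03, 1], [0, 0, 0, 0, 0, -0.03, 1], [0, 0, 0, 0, 0, -0.02, 1], [0, 0, 0, 0, 0, 0, 1]]}}

```text
clock: 13.82
tcp_pos: [0.631, 0.1934, 0.2774]
orientation: [2.408, 2.013, 0.013]
contact_force: [0.3, 0.9, 0.0]
grip_width: 0.0854
gripper_force: 0.0
```

```bash
python3 - <<'E'
from h import *
o=telemetry.get_obs(); print({k:np.round(o[k],4).tolist() for k in ["joints","tcp_pos","orientation","contact_force","grip_width"]})
im=grab_frame("wrist"); cv2.imwrite("pics/w4.png",im)
a=-.174; Rz=R.from_euler("z",a).as_matrix()
hsv=cv2.cvtColor(im,cv2.COLOR_BGR2HSV)
c=max(cv2.findContours(cv2.inRange(hsv,(18,120,80),(35,255,255)),0,1)[0],key=cv2.contourArea); r=cv2.minAreaRect(c);P=at_z("wrist",*r[0],.181,o); print(r,P)
E
```

```text
{'joints': [0.0922, 0.5159, -0.7001, 1.5332, 0.3481, 1.2107, -0.8428], 'tcp_pos': [0.631, 0.1934, 0.2774], 'orientation': [2.4083, 2.0129, 0.0134], 'contact_force': [0.2532, 0.8727, 0.0281], 'grip_width': 0.0854}
((315.5, 214.5), (33.0, 35.0), 90.0) [0.62858236 0.19174274 0.181     ]
```

View pics/w4.png

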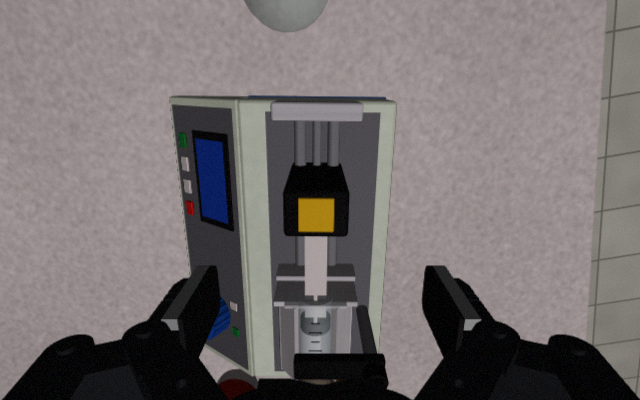

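The pusher now sits against the thumb rest at (317,236) and the plunger hasn't gone in. Next, the knob: translate, then tilt.

Call:
{"name": "apply_moves", "arguments": {"moves": [[0, 0, 0, -0.02, -0.021, 0, 1], [0, 0, 0, -0.02, -0.021, 0, 1], [0, 0, 0, -0.02, -0.021, 0, 1], [0, 0, 0, -0.02, -0.021, 0, 1], [0, 0, 0, -0.02, -0.021, 0, 1], [0, 0, 0, -0.02, -0.021, 0, 1], [0, 0, 0, -0.02, -0.021, 0, 1], [0, 0, 0, -0.02, -0.019, 0, 1]]}}

```text
clock: 14.53
tcp_pos: [0.4351, 0.0629, 0.2702]
orientation: [-2.41, -2.014, 0.003]
contact_force: [-0.5, 0.5, 0.6]
grip_width: 0.0852
gripper_force: 0.0
```

Call:
{"name": "apply_moves", "arguments": {"moves": [[-1, 0, 0, 0, 0, 0, 1], [-1, 0, 0, 0, 0, 0, 1], [-1, 0, 0, 0, 0, 0, 1], [-1, 0, 0, 0, 0, 0, 1], [-1, 0, 0, 0, 0, 0, 1], [-0.83, 0, 0, 0, 0, 0, 1], [0, 0, 0, 0, 0, 0, 1], [0, 0, 0, 0, 0, 0, 1]]}}

```text
clock: 15.2
tcp_pos: [0.4361, 0.063, 0.2704]
orientation: [2.013, 1.684, 0.525]
contact_force: [-0.0, 0.1, 0.3]
grip_width: 0.0854
gripper_force: 0.0
```

```bash
cat > k.py <<'E'
from h import *
import sys
o=telemetry.get_obs(); print({k:np.round(o[k],4).tolist() for k in ["clock","joints","tcp_pos","orientation","contact_force"]})
im=grab_frame("wrist"); cv2.imwrite(sys.argv[1],im)
M=R.from_rotvec(o["orientation"]); Rz=R.from_euler("z",-.174)
print("tool axes in pump\n",(Rz.inv()*M).as_matrix().round(3))
for r in silhouettes("drive_grip","wrist")[:2]:
    e=r["extent"]; print(r["p"],np.round(e,1))
    m=r["mask"]; ys,xs=np.nonzero(m); print(xs.min(),xs.max(),ys.min(),ys.max())
    P=at_z("wrist",e[0],e[1],.076,o); print("P",P.round(4),"tool",M.inv().apply(P-o["tcp_pos"]).round(4))
E
python3 k.py pics/w5.png
```

```text
{'clock': 15.2, 'joints': [0.5233, -0.1791, -0.9352, 2.3784, 0.5101, 0.4115, -1.0417], 'tcp_pos': [0.4361, 0.063, 0.2704], 'orientation': [2.0128, 1.6839, 0.5251], 'contact_force': [-0.0194, 0.1444, 0.3496]}
tool axes in pump
 [[ 0.004  0.821  0.571]
 [ 1.    -0.002 -0.005]
 [-0.003  0.571 -0.821]]
0.57 [237.4 173.6  55.2  56.4]
209 263 147 198
P [0.4801 0.0578 0.076 ] tool [ 0.0033 -0.0747  0.1848]
```

View pics/w5.png

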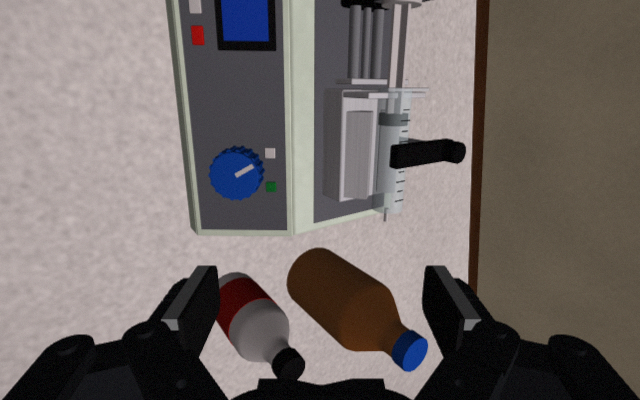

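Knob at (237,173), white pointer on the white mark (270,153), green mark at (271,187). Moving on to the knob axis.

Call:
{"name": "apply_moves", "arguments": {"moves": [[0, 0, 0, 0.001, -0.015, 0.01, 1], [0, 0, 0, 0.001, -0.015, 0.02, 1], [0, 0, 0, 0.001, -0.015, 0.02, 1], [0, 0, 0, 0, -0.015, 0.02, 1], [0, 0, 0, 0, -0.015, 0.02, 1], [0, 0, 0, 0, 0, 0.02, 1], [0, 0, 0, 0, 0, 0, 1], [0, 0, 0, 0, 0, 0, 1]]}}

```text
clock: 15.97
tcp_pos: [0.4477, 0.0654, 0.1684]
orientation: [2.033, 1.699, 0.465]
contact_force: [-1.2, -0.2, 0.3]
grip_width: 0.0856
gripper_force: 0.0
```

```bash
python3 k.py pics/w6.png
```

```text
{'clock': 15.9667, 'joints': [0.6918, 0.3264, -1.3394, 2.4324, 1.3943, 0.7236, -1.9081], 'tcp_pos': [0.4477, 0.0654, 0.1684], 'orientation': [2.0333, 1.6992, 0.4646], 'contact_force': [-1.1503, -0.1636, 0.3283]}
tool axes in pump
 [[ 0.013  0.844  0.537]
 [ 1.     0.004 -0.03 ]
 [-0.028  0.537 -0.843]]
0.9 [286.  208.9  73.2  76.8]
249 321 170 244
P [0.4787 0.0591 0.076 ] tool [ 0.0022 -0.0229  0.0949]
```

View pics/w6.png

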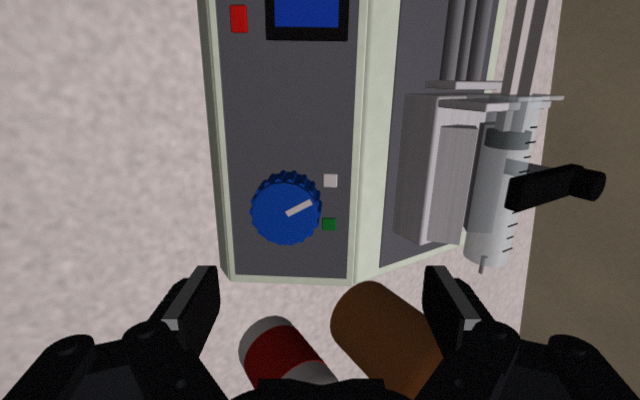

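Near the elbow limit here (j4 2.43), with about 3° of tilt error. The knob lies ahead at tool (2, −23, 95) mm, so I'll go straight towards it, which relieves the elbow, and correct the tilt.

Call:
{"name": "apply_moves", "arguments": {"moves": [[0, 0, 0, 0, -0.002, 0.012, 1], [0, 0, 0, 0, -0.003, 0.012, 1], [0, 0, 0, 0.001, -0.003, 0.012, 1], [0, 0, 0, 0.001, -0.003, 0.012, 1], [-0.2, 0.15, 0, 0, 0, 0, 1], [-0.23, 0.14, 0, 0, 0, 0, 1], [0, 0, 0, 0, 0, 0, 1], [0, 0, 0, 0, 0, 0, 1]]}}

```text
clock: 16.73
tcp_pos: [0.4776, 0.0657, 0.1289]
orientation: [2.003, 1.689, 0.518]
contact_force: [-0.3, -0.1, 0.6]
grip_width: 0.0851
gripper_force: 0.0
```

```bash
python3 k.py pics/w7.png
```

```text
{'clock': 16.7333, 'joints': [0.6753, 0.6623, -1.4092, 2.4351, 1.6804, 1.0235, -2.0578], 'tcp_pos': [0.4776, 0.0657, 0.1289], 'orientation': [2.0032, 1.6885, 0.5185], 'contact_force': [-0.2919, -0.0577, 0.5912]}
tool axes in pump
 [[-0.     0.82   0.572]
 [ 1.     0.007 -0.009]
 [-0.011  0.572 -0.82 ]]
0.74 [265.1 252.7  91.4  92.9]
220 310 205 298
P [0.4781 0.061  0.076 ] tool [-0.0039 -0.0292  0.0442]
```

Call:
{"name": "apply_moves", "arguments": {"moves": [[0, 0, 0, -0.002, -0.008, 0.006, 1], [0, 0, 0, -0.002, -0.008, 0.006, 1], [0, 0, 0, -0.002, -0.008, 0.006, 1], [0, 0, 0, 0, 0, 0, 1], [0, 0, 0, 0, 0, 0, 1], [0, 0, 0, 0, 0, 0, 1], [0, 0, 0, 0, 0, 0, 1], [0, 0, 0, 0, 0, 0, 1]]}}

```text
clock: 17.5
tcp_pos: [0.4804, 0.0661, 0.1032]
orientation: [2.011, 1.693, 0.506]
contact_force: [-0.6, -0.1, -0.4]
grip_width: 0.0856
gripper_force: 0.0
```

```bash
python3 k.py pics/w8.png
```

```text
{'clock': 17.5, 'joints': [0.6501, 0.7928, -1.4093, 2.4357, 1.747, 1.1338, -2.0771], 'tcp_pos': [0.4804, 0.0661, 0.1032], 'orientation': [2.0109, 1.6929, 0.5064], 'contact_force': [-0.6494, -0.0535, -0.4083]}
tool axes in pump
 [[ 0.002  0.826  0.563]
 [ 1.     0.007 -0.013]
 [-0.014  0.563 -0.826]]
0.79 [284.4 276.8 100.9 110. ]
235 335 222 327
P [0.4776 0.0614 0.076 ] tool [-0.0047 -0.0169  0.0215]
0.15 [385.5 373.6 103.4  52.9]
335 436 345 399
P [ 0.5325 -0.047   0.076 ] tool [-0.1018  0.0426  0.0637]
```

Call:
{"name": "apply_moves", "arguments": {"moves": [[0, 0, 0, 0, 0.012, -0.017, 1], [0, 0, 0, 0, 0.012, -0.017, 1], [0, 0, -1, 0, 0, 0, 1], [0, 0, -1, 0, 0, 0, 1], [0, 0, -1, 0, 0, 0, 1], [0, 0, -1, 0, 0, 0, 1], [0, 0, -1, 0, 0, 0, 1], [0, 0, 0, 0, 0, 0, 1]]}}

```text
clock: 18.27
tcp_pos: [0.481, 0.0666, 0.1445]
orientation: [1.47, 2.115, 0.317]
contact_force: [0.3, 0.0, -0.2]
grip_width: 0.0853
gripper_force: 0.0
```

```bash
python3 k.py pics/w9.png
```

```text
{'clock': 18.2667, 'joints': [0.6787, 0.562, -1.3772, 2.4106, 1.6019, 0.9214, -1.4773], 'tcp_pos': [0.481, 0.0666, 0.1445], 'orientation': [1.4696, 2.1148, 0.3171], 'contact_force': [0.285, 0.0499, -0.1531]}
tool axes in pump
 [[-0.415  0.715  0.563]
 [ 0.861  0.509 -0.013]
 [-0.295  0.479 -0.826]]
0.59 [249.7 210.4  87.4  91.5]
204 293 165 255
P [0.4773 0.0607 0.076 ] tool [ 0.0157 -0.038   0.0552]
0.3 [577.3 165.7 125.4 124.8]
516 639 104 228
P [0.8226 0.1403 0.076 ] tool [-0.0006  0.2657  0.2371]
```

```bash
cat > fk.py <<'E'
from h import *
from scipy.optimize import least_squares
D=[([1.17,.478,.022,1.556,-.012,1.109,-.083],[.195,-.646,.249],[-3.106,-.458,.001]),
([0.2023,0.4246,-0.6999,1.611,0.2876,1.2117,-0.7817],[0.6018,0.1311,0.2981],[2.4575,1.9567,0]),
([0.0417,0.5663,-0.6812,1.5472,0.3775,1.1642,-0.8951],[0.6326,0.2157,0.2379],[2.4125,2.0114,-.0022]),
([0.0922,0.5159,-0.7001,1.5332,0.3481,1.2107,-0.8428],[0.631,0.1934,0.2774],[2.4083,2.0129,.0134]),
([0.5233,-0.1791,-0.9352,2.3784,0.5101,0.4115,-1.0417],[.4361,.063,.2704],[2.0128,1.6839,.5251]),
([0.6918,0.3264,-1.3394,2.4324,1.3943,0.7236,-1.9081],[.4477,.0654,.1684],[2.0333,1.6992,.4646]),
([0.6753,0.6623,-1.4092,2.4351,1.6804,1.0235,-2.0578],[.4776,.0657,.1289],[2.0032,1.6885,.5185]),
([0.6501,0.7928,-1.4093,2.4357,1.747,1.1338,-2.0771],[.4804,.0661,.1032],[2.0109,1.6929,.5064]),
([0.6787,0.562,-1.3772,2.4106,1.6019,0.9214,-1.4773],[.481,.0666,.1445],[1.4696,2.1148,.3171])]
S=[1]*4
def fk(q,p):
    o1,d1,d2,a2,d3,a3,a6,L,o7,b2,b3=p[:11]
    r=R.from_euler("z",S[0]*q[0]+o1); t=np.array([0,0,d1])
    for ax,an,v in [("y",q[1],[a2,b2,d2]),("z",S[1]*q[2],[0,0,0]),("y",q[3],[a3-a2 if 0 else a3,b3,d3]),("z",S[2]*q[4],[0,0,0]),("y",q[5],[a6,0,L]),("z",S[3]*q[6]+o7,[0,0,0])]:
        r=r*R.from_euler(ax,an)
        if ax=="y": 
            # link vectors act after the following z joint too: a2 sits after j3 (elbow), so keep simple
            t=t+r.apply(v)
    return t,r
def res(p):
    e=[]
    for q,x,w in D:
        t,r=fk(q,p); e+=[*(5*(t-x)),*(r.inv()*R.from_rotvec(w)).as_rotvec()]
    return np.array(e)
def fit():
    best=None
    import itertools
    for s in itertools.product([1,-1],repeat=4):
        S[:]=s
        for o1 in (0,np.pi/2,np.pi,-np.pi/2):
          for o7 in (0,np.pi/2,np.pi,-np.pi/2):
            r=least_squares(res,[o1,.35,.4,0,.4,0,0,.25,o7,0,0],max_nfev=25)
            if best is None or r.cost<best[0]: best=(r.cost,s,r.x)
    S[:]=best[1]; r=least_squares(res,best[2]); return S,r.x,r
if __name__=="__main__":
    s,p,r=fit(); print(s,p.round(4).tolist(),r.cost); print(np.abs(r.fun.reshape(-1,6)).max(1).round(4)); np.save("p.npy",np.r_[s,p])
E
time python3 fk.py
```

```text
[-1, -1, -1, -1] [-0.0004, 0.2878, 0.5419, -0.0003, 0.4725, 0.0, -0.0003, 0.3091, -4.7127, -0.0306, -0.0316] 4.023133156204953e-06
[0.001  0.0004 0.0005 0.0006 0.0009 0.0005 0.0009 0.0007 0.0006]
real	1m4.601s
user	1m4.760s
sys	0m0.142s
```

```bash
cat > ik.py <<'E'
from fk import *
v=np.load("p.npy"); S[:]=v[:4].astype(int); p=v[4:]
lo=np.array([-2.96,-.34,-1.41,.24,-1.37,.17,-2.96])+.02; hi=np.array([2.96,2.1,1.46,2.44,4.51,1.92,2.96])-.02
Rz=R.from_euler("z",-.174)
def des(psi,tilt=35): # psi = tool-z turn from 'tool x along pump +y'
    b=R.from_matrix(np.array([[0,1,0],[1,0,0],[0,0,-1.]]))*R.from_euler("x",-np.radians(tilt))
    return Rz*b*R.from_euler("z",psi,degrees=True)
def ik(t,r,seed,n=1):
    f=lambda q:np.r_[10*(fk(q,p)[0]-t),(r.inv()*fk(q,p)[1]).as_rotvec()]
    return least_squares(f,np.clip(seed,lo+.001,hi-.001),bounds=(lo,hi),max_nfev=60)
if __name__=="__main__":
    rng=np.random.default_rng(0); G=np.array([.480,.0575,.076])
    cur=np.array(D[-1][0]); seeds=[cur]+[rng.uniform(lo,hi) for _ in range(5)]
    for tilt in (35,30,25,20):
        for psi in (-150,-120,-90,-60,-30,0,30,60,90):
            s=min((ik(G,des(psi,tilt),q) for q in seeds),key=lambda s:s.cost)
            print(tilt,psi,round(s.cost,6),s.x.round(2).tolist()) if s.cost<2e-3 else None
E
timeout 500 python3 ik.py
```

```text
30 -150 0.0 [0.61, 0.73, -1.26, 2.42, 1.74, 0.95, 0.55]
30 -120 0.0 [0.54, 0.64, -1.14, 2.42, 1.74, 0.85, -0.01]
30 -90 0.0 [0.54, 0.64, -1.15, 2.42, 1.74, 0.85, -0.54]
30 -60 0.0 [0.54, 0.64, -1.15, 2.42, 1.74, 0.85, -1.06]
30 -30 0.0 [0.54, 0.64, -1.15, 2.42, 1.74, 0.85, -1.58]
30 0 0.0 [0.54, 0.64, -1.15, 2.42, 1.74, 0.85, -2.1]
30 30 1.1e-05 [0.68, 0.83, -1.36, 2.42, 1.75, 1.07, -2.55]
25 -150 0.0 [0.12, 0.4, -0.58, 2.39, 1.54, 0.44, 0.6]
25 -120 0.0 [0.6, 0.65, -1.18, 2.37, 1.58, 0.82, 0.17]
25 -90 0.0 [-0.22, 0.35, -0.21, 2.41, 1.56, 0.3, -0.5]
25 -60 0.0 [-0.17, 0.36, -0.26, 2.41, 1.56, 0.32, -1.02]
25 -30 0.0 [0.49, 0.56, -1.03, 2.37, 1.56, 0.69, -1.43]
25 0 0.0 [-0.03, 0.37, -0.41, 2.4, 1.55, 0.38, -2.04]
25 30 0.0 [0.54, 0.59, -1.1, 2.37, 1.57, 0.74, -2.47]
25 60 2.6e-05 [0.67, 0.75, -1.29, 2.36, 1.59, 0.93, -2.94]
25 90 0.0 [-0.33, 0.35, -0.08, 2.42, 1.58, 0.26, 2.61]
20 -150 0.0 [-1.08, 0.52, 0.9, 2.41, -1.33, 0.24, -2.88]
20 -120 0.0 [0.61, 0.64, -1.17, 2.31, 1.41, 0.78, 0.34]
20 -90 0.0 [-0.42, 0.35, 0.07, 2.37, 0.92, 0.19, 0.15]
20 -60 0.0 [-0.17, 0.36, -0.22, 2.36, 1.11, 0.28, -0.54]
20 -30 0.0 [-0.41, 0.35, 0.05, 2.37, 0.94, 0.2, -0.91]
20 0 0.0 [0.22, 0.42, -0.66, 2.33, 1.26, 0.45, -1.7]
20 30 0.0 [-0.38, 0.35, 0.02, 2.37, 0.96, 0.21, -1.99]
20 60 0.0 [-0.42, 0.35, 0.07, 2.37, 0.92, 0.19, -2.47]
20 90 0.0 [-1.03, 0.49, 0.83, 2.41, -1.24, 0.2, -0.87]
```

```bash
cat > tgt.py <<'E'
from ik import *
n=Rz.apply([-.574,0,.819])
M=[(4,236.5,172.5),(5,285.5,207.5),(6,265.1,252),(7,284.9,275),(8,249.,210.2)]
for i,u,w in M:
    o={"tcp_pos":np.array(D[i][1]),"orientation":np.array(D[i][2])}
    P=at_z("wrist",u,w,.069,o); print((P+n*.0085).round(4))
E
python3 tgt.py
python3 - <<'E'
from ik import *
n=Rz.apply([-.574,0,.819]); G=np.array([.4805,.0575,.076])+n*.003
cur=np.array(D[-1][0])
for tilt in (33,32,31,30,29,28):
    for psi in (-120,-60):
        s=ik(G,des(psi,tilt),cur+[0,0,0,0,0,0,1.]); print(tilt,psi,round(s.cost,7),s.x.round(2).tolist())
# standoffs vertical
for h in (.04,.08):
    s=ik(G+[0.0,0,h],des(-120,29),cur+[0,0,0,0,0,0,1.]); print(h,s.cost.round(7),s.x.round(2))
t,r=fk(cur,p); print("tilt/psi now",(des(-30,29).inv()*r).as_rotvec(degrees=True).round(1), "shift in tool",r.inv().apply(G+[0,0,.06]-t).round(4))
E
```

```text
[0.4774 0.0578 0.076 ]
[0.4769 0.0576 0.076 ]
[0.4762 0.0579 0.076 ]
[0.4763 0.0578 0.076 ]
[0.4762 0.0571 0.076 ]
33 -120 0.0007304 [0.66, 0.86, -1.39, 2.42, 1.75, 1.14, 0.06]
33 -60 0.0007304 [0.66, 0.86, -1.39, 2.42, 1.75, 1.14, -0.99]
32 -120 0.0002754 [0.67, 0.86, -1.39, 2.42, 1.75, 1.13, 0.06]
32 -60 0.0002754 [0.67, 0.86, -1.39, 2.42, 1.75, 1.13, -0.98]
31 -120 3.73e-05 [0.68, 0.86, -1.39, 2.42, 1.75, 1.12, 0.07]
31 -60 3.73e-05 [0.68, 0.86, -1.39, 2.42, 1.75, 1.12, -0.98]
30 -120 8e-07 [0.59, 0.68, -1.21, 2.42, 1.73, 0.9, 0.02]
30 -60 2e-07 [0.66, 0.79, -1.33, 2.42, 1.73, 1.02, -0.99]
29 -120 0.0001109 [0.55, 0.64, -1.16, 2.42, 1.72, 0.85, -0.0]
29 -60 9e-06 [0.61, 0.71, -1.25, 2.41, 1.7, 0.93, -1.0]
28 -120 7.7e-06 [0.59, 0.66, -1.2, 2.4, 1.67, 0.86, 0.07]
28 -60 0.0003278 [0.62, 0.67, -1.21, 2.41, 1.7, 0.84, -0.98]
0.04 0.0 [ 0.72  0.65 -1.38  2.39  1.57  0.92  0.18]
0.08 0.0012349 [ 0.74  0.43 -1.32  2.39  1.48  0.72  0.21]
tilt/psi now [-4.2 -3.3 -0.6] shift in tool [-0.0057 -0.0078  0.0047]
```

```bash
cat > go.py <<'E'
from ik import *
import sys
psi,tilt,h=map(float,sys.argv[1:4]); o=telemetry.get_obs()
n=Rz.apply([-.574,0,.819]); G=np.array([.4775,.0577,.076])+n*.003+[0,0,h]
r=R.from_rotvec(o["orientation"]); d=des(psi,tilt)
print("clock",o["clock"],"q",o["joints"].round(3) if hasattr(o["joints"],"round") else o["joints"])
print("turn units",((r.inv()*d).as_rotvec(degrees=True)/6).round(3),"shift in cur tool",r.inv().apply(G-o["tcp_pos"]).round(4),"shift in des tool",d.inv().apply(G-o["tcp_pos"]).round(4))
s=ik(G,d,np.array(o["joints"])); print("ik",s.cost,s.x.round(2))
E
python3 go.py -30 28 .05
```

```text
clock 18.3667 q [ 0.679  0.563 -1.377  2.411  1.602  0.922 -1.484]
turn units [0.839 0.624 0.025] shift in cur tool [-0.002  -0.0149  0.0112] shift in des tool [-0.0028 -0.0139  0.0123]
ik 0.00010077783228792051 [ 0.73  0.61 -1.39  2.38  1.51  0.9  -1.35]
```

Call:
{"name": "apply_moves", "arguments": {"moves": [[0.84, 0.62, 0, 0, 0, 0, 1], [0, 0, -1, 0, 0, 0, 1], [0, 0, -1, 0, 0, 0, 1], [0, 0, -1, 0, 0, 0, 1], [0, 0, -1, 0, 0, 0, 1], [0, 0, -1, 0, 0, 0, 1], [0, 0, -1, 0, 0, 0, 1], [0, 0, -1, 0, 0, 0, 1]]}}

```text
clock: 19.03
tcp_pos: [0.4807, 0.0663, 0.1438]
orientation: [0.63, 2.569, 0.04]
contact_force: [-0.0, -0.4, -0.2]
grip_width: 0.0854
gripper_force: 0.0
```

Call:
{"name": "apply_moves", "arguments": {"moves": [[0, 0, -1, 0, 0, 0, 1], [0, 0, -1, 0, 0, 0, 1], [0, 0, -1, 0, 0, 0, 1], [0, 0, -1, 0, 0, 0, 1], [0, 0, -1, 0, 0, 0, 1], [0, 0, -1, 0, 0, 0, 1], [0, 0, -1, 0, 0, 0, 1], [0, 0, -1, 0, 0, 0, 1]]}}

```text
clock: 19.7
tcp_pos: [0.4807, 0.0663, 0.1438]
orientation: [-0.473, 2.624, -0.238]
contact_force: [0.0, 0.2, -0.2]
grip_width: 0.0856
gripper_force: 0.0
```

```bash
python3 go.py -120 28 .03; python3 k.py pics/w10.png
```

```text
clock 19.7 q [ 0.722  0.548 -1.374  2.354  1.438  0.848  0.275]
turn units [-0.066  0.051  0.076] shift in cur tool [0.0216 0.0023 0.0295] shift in des tool [0.0215 0.002  0.0296]
ik 5.548566092142699e-05 [ 0.68  0.63 -1.31  2.38  1.55  0.87  0.19]
{'clock': 19.7, 'joints': [0.7224, 0.5482, -1.374, 2.3544, 1.4379, 0.8477, 0.2749], 'tcp_pos': [0.4807, 0.0663, 0.1438], 'orientation': [-0.4732, 2.6243, -0.2378], 'contact_force': [0.0115, 0.2332, -0.1519]}
tool axes in pump
 [[-0.759 -0.444  0.477]
 [-0.507  0.862 -0.003]
 [-0.409 -0.244 -0.879]]
0.8 [337.4 173.9  89.1  90.4]
294 381 129 217
P [0.4766 0.057  0.076 ] tool [0.0346 0.0092 0.0585]
0.33 [420.1 380.9  36.7  38.2]
401 434 364 399
P [0.669  0.2071 0.076 ] tool [-0.1813  0.0926  0.1358]
```

Call:
{"name": "apply_moves", "arguments": {"moves": [[0, 0, 0, 0.005, 0.0005, 0.007, 1], [0, 0, 0, 0.005, 0.0005, 0.008, 1], [0, 0, 0, 0.005, 0.0005, 0.008, 1], [0, 0, 0, 0.005, 0.0005, 0.007, 1], [0, 0, 0, 0.0015, 0, 0, 1], [0, 0, 0, 0, 0, 0, 1], [0, 0, 0, 0, 0, 0, 1], [0, 0, 0, 0, 0, 0, 1]]}}

```text
clock: 20.47
tcp_pos: [0.4767, 0.058, 0.1087]
orientation: [-0.469, 2.624, -0.237]
contact_force: [0.5, 0.3, -0.3]
grip_width: 0.0852
gripper_force: 0.0
```

```bash
python3 go.py -120 28 0; python3 k.py pics/w11.png
```

```text
clock 20.4667 q [ 0.667  0.617 -1.3    2.392  1.574  0.866  0.159]
turn units [-0.069  0.06   0.043] shift in cur tool [0.0131 0.0076 0.0262] shift in des tool [0.013  0.0074 0.0263]
ik 4.083894032659919e-05 [ 0.66  0.77 -1.32  2.41  1.69  0.99  0.09]
{'clock': 20.4667, 'joints': [0.667, 0.6173, -1.2998, 2.3919, 1.5744, 0.8662, 0.1587], 'tcp_pos': [0.4767, 0.058, 0.1087], 'orientation': [-0.4685, 2.6239, -0.2368], 'contact_force': [0.5153, 0.3006, -0.3279]}
tool axes in pump
 [[-0.76  -0.442  0.477]
 [-0.504  0.864 -0.003]
 [-0.411 -0.243 -0.879]]
0.64 [336.6 230.1 100.1 102.3]
286 385 178 279
P [0.4743 0.0569 0.076 ] tool [0.0158 0.0077 0.0277]
```

Call:
{"name": "apply_moves", "arguments": {"moves": [[0, 0, 0, 0.004, 0.0025, 0.006, 1], [0, 0, 0, 0.004, 0.0025, 0.007, 1], [0, 0, 0, 0.004, 0.0025, 0.007, 1], [0, 0, 0, 0.001, 0, 0.006, 1], [0, 0, 0, 0, 0, 0, 1], [0, 0, 0, 0, 0, 0, 1], [0, 0, 0, 0, 0, 0, 1], [0, 0, 0, 0, 0, 0, 1]]}}

```text
clock: 21.23
tcp_pos: [0.4758, 0.0577, 0.0786]
orientation: [-0.47, 2.624, -0.237]
contact_force: [1.0, 0.3, -0.3]
grip_width: 0.0852
gripper_force: 0.0
```

```bash
python3 go.py -120 28 0; python3 k.py pics/w12.png
```

```text
clock 21.2333 q [ 0.61   0.693 -1.242  2.409  1.683  0.908  0.069]
turn units [-0.07   0.058  0.055] shift in cur tool [-0.      0.0003  0.0001] shift in des tool [-0.      0.0003  0.0001]
ik 9.137480918546861e-19 [ 0.61  0.69 -1.24  2.4   1.67  0.89  0.08]
{'clock': 21.2333, 'joints': [0.6099, 0.6931, -1.2421, 2.4093, 1.683, 0.908, 0.0687], 'tcp_pos': [0.4758, 0.0577, 0.0786], 'orientation': [-0.47, 2.6238, -0.2374], 'contact_force': [1.0467, 0.2812, -0.2989]}
tool axes in pump
 [[-0.759 -0.442  0.477]
 [-0.505  0.863 -0.003]
 [-0.411 -0.243 -0.879]]
0.77 [320.1 282.4 112.2 122.1]
262 376 221 341
P [0.472 0.056 0.076] tool [0.0049 0.0001 0.0007]
```

View pics/w12.png

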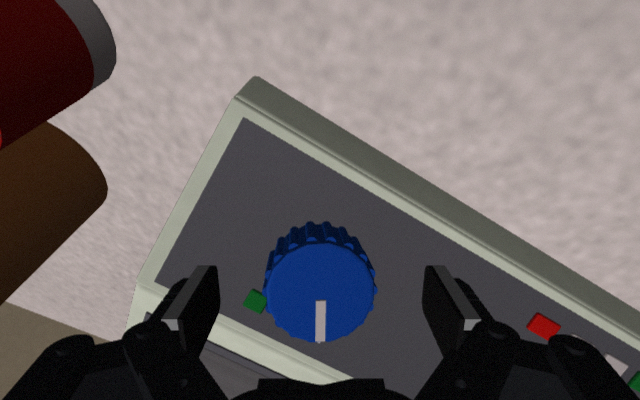

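Knob at (320,290), centred between the fingers. Closing.

Call:
{"name": "apply_moves", "arguments": {"moves": [[0, 0, 0, 0, 0, 0, -0.5], [0, 0, 0, 0, 0, 0, -0.5], [0, 0, 0, 0, 0, 0, -0.5], [0, 0, 0, 0, 0, 0, -0.5], [0, 0, 0, 0, 0, 0, -0.5], [0, 0, 0, 0, 0, 0, -0.5], [0, 0, 0, 0, 0, 0, -0.5], [0, 0, 0, 0, 0, 0, -0.5]], "grip_force": 50}}

```text
clock: 22.0
tcp_pos: [0.4755, 0.0569, 0.0788]
orientation: [-0.47, 2.623, -0.241]
contact_force: [-6.2, -2.7, 13.1]
grip_width: 0.0427
gripper_force: 48.8
```

Call:
{"name": "apply_moves", "arguments": {"moves": [[0, 0, 0.8, 0, 0, 0, -0.5], [0, 0, 0.8, 0, 0, 0, -0.5], [0, 0, 0.8, 0, 0, 0, -0.5], [0, 0, 0.8, 0, 0, 0, -0.5], [0, 0, 0.8, 0, 0, 0, -0.5], [0, 0, 0.8, 0, 0, 0, -0.5], [0, 0, 0.8, 0, 0, 0, -0.5], [0, 0, 0.8, 0, 0, 0, -0.5]]}}

```text
clock: 22.67
tcp_pos: [0.4759, 0.0579, 0.0784]
orientation: [0.42, 2.61, -0.013]
contact_force: [-0.4, -2.0, 1.0]
grip_width: 0.0423
gripper_force: 55.3
```

```bash
python3 - <<'E'
from h import *
o=telemetry.get_obs(); print(o["joints"],o["moment"],o["contact_force"])
M=R.from_rotvec(o["orientation"]); print("psi", (R.from_euler("z",-.174).inv()*M).as_matrix().round(3))
E
```

```text
[ 0.64533076  0.74754733 -1.30128768  2.40796308  1.68780147  0.97172375
 -0.58663801] [ 0.5624684  -0.05740526  0.40652086] [-0.40422292 -1.97271545  0.99710123]
psi [[-0.869  0.128  0.478]
 [ 0.144  0.99  -0.003]
 [-0.473  0.066 -0.879]]
```

Call:
{"name": "apply_moves", "arguments": {"moves": [[0, 0, 0.8, 0, 0, 0, -0.5], [0, 0, 0.8, 0, 0, 0, -0.5], [0, 0, 0.8, 0, 0, 0, -0.5], [0, 0, 0.8, 0, 0, 0, -0.5], [0, 0, 0.4, 0, 0, 0, -0.5], [0, 0, 0, 0, 0, 0, -0.5], [0, 0, 0, 0, 0, 0, -0.5], [0, 0, 0, 0, 0, 0, -0.5]]}}

```text
clock: 23.33
tcp_pos: [0.4758, 0.0583, 0.079]
orientation: [0.896, 2.491, 0.112]
contact_force: [-5.3, -2.4, 10.1]
grip_width: 0.0421
gripper_force: 55.3
```

Call:
{"name": "apply_moves", "arguments": {"moves": [[0, 0, 0, 0, 0, 0, 1], [0, 0, 0, 0, 0, 0, 1], [0, 0, 0, 0, 0, 0, 1], [0, 0, 0, 0, 0, 0, 1], [0, 0, 0, 0, 0, 0, 1], [0, 0, 0, 0, 0, 0, 1], [0, 0, 0, 0, 0, 0, 1], [0, 0, 0, 0, 0, 0, 1]]}}

```text
clock: 24.0
tcp_pos: [0.4755, 0.0577, 0.0781]
orientation: [0.899, 2.492, 0.11]
contact_force: [-0.5, -0.8, -0.3]
grip_width: 0.0854
gripper_force: 0.0
```

```bash
python3 go.py -60 28 .04;  python3 k.py pics/w13.png
```

```text
clock 24.0 q [ 0.659  0.772 -1.326  2.408  1.689  1.    -0.951]
turn units [0.011 0.083 0.057] shift in cur tool [-0.0168  0.0099 -0.0353] shift in des tool [-0.0164  0.0099 -0.0355]
ik 3.296749064641335e-06 [ 0.73  0.66 -1.39  2.38  1.54  0.92 -0.84]
{'clock': 24.0, 'joints': [0.6588, 0.772, -1.3255, 2.4078, 1.6888, 1.0005, -0.9515], 'tcp_pos': [0.4755, 0.0577, 0.0781], 'orientation': [0.899, 2.4922, 0.1105], 'contact_force': [-0.5241, -0.7637, -0.2715]}
tool axes in pump
 [[-0.763  0.436  0.477]
 [ 0.495  0.869 -0.003]
 [-0.416  0.233 -0.879]]
0.78 [322.4 284.2 114.5 121.3]
264 379 223 344
P [0.4733 0.061  0.076 ] tool [0.0044 0.0009 0.0006]
```

View pics/w13.png

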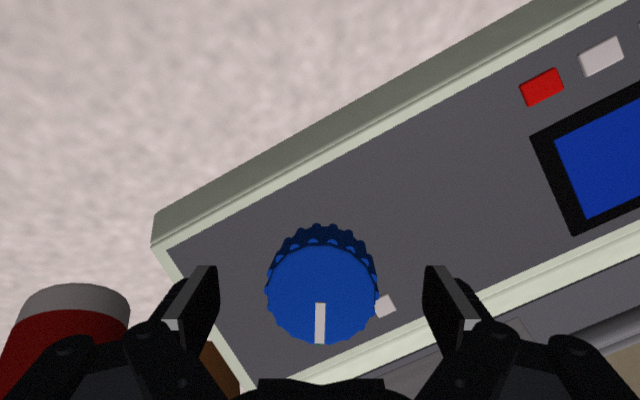

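The pointer at (320,322) stayed turned 60° from the white mark (385,306) after release. Retreating.

Call:
{"name": "apply_moves", "arguments": {"moves": [[0, 0, 0, -0.003, 0.001, -0.007, 1], [0, 0, 0, -0.004, 0.002, -0.009, 1], [0, 0, 0, -0.004, 0.003, -0.01, 1], [0, 0, 0, -0.005, 0.003, -0.01, 1], [0, 0, 0, -0.008, 0.005, -0.016, 1], [0, 0, 0, -0.008, 0.005, -0.016, 1], [0, 0, 0, 0, 0, 0, 1], [0, 0, 0, 0, 0, 0, 1]]}}

```text
clock: 24.77
tcp_pos: [0.4766, 0.0581, 0.1567]
orientation: [0.899, 2.489, 0.109]
contact_force: [0.7, -0.7, -0.4]
grip_width: 0.0855
gripper_force: 0.0
```

```bash
python3 - <<'E'
from h import *
o=telemetry.get_obs(); print(o["clock"],o["tcp_pos"],o["contact_force"])
a=grab_frame("wrist"); t=grab_frame("top")
for n in ["pusher_grip","thumb_rest","amber_bottle","white_bottle","flask"]:
    for r in silhouettes(n,"top")[:2]: print(n,round(r["p"],2),np.round(r["extent"],1).tolist())
cv2.imwrite("pics/f.png",np.hstack([cv2.resize(a,(400,250)),cv2.resize(t[120:280,170:410],(375,250),interpolation=2)]))
E
```

```text
24.7667 [0.47656179 0.05807418 0.15668503] [ 0.66484697 -0.68648522 -0.36414268]
pusher_grip 0.71 [253.3, 176.2, 20.4, 20.7]
pusher_grip 0.33 [275.2, 178.6, 26.3, 13.1]
thumb_rest 0.62 [274.6, 178.4, 26.5, 12.9]
thumb_rest 0.47 [287.1, 197.9, 108.9, 89.8]
amber_bottle 0.58 [375.9, 197.9, 33.2, 34.9]
white_bottle 0.74 [363.5, 237.1, 25.3, 18.6]
flask 0.58 [201.4, 184.6, 32.6, 30.8]
```

View pics/f.png

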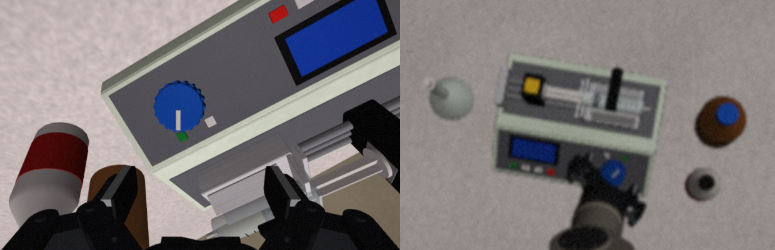

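The pointer is at the green mark, the pusher is against the thumb rest, and the bottles and flask haven't moved. Handing in.

```bash
python3 -c "
from bench import order; print(order.hand_in())"
```

```text
the job is handed in; nothing more can be done
None
```

The job is handed in at about 25 s: the pusher is just touching the thumb rest (it met firm resistance at about 7 N, with the plunger not pushed in), the drive knob is clicked over to the green mark, and the bottles and flask are undisturbed.

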